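# Take the pressure valve off the cooker for washing

## Robot

A 6-joint arm with a two-finger parallel gripper is mounted at the origin on the work surface. World frame = base frame: x ahead of the robot, y to its left, z up, the work surface at z = 0. Lengths are in mm, angles in rad, forces in N, time in s.
With the tool pointing down it reaches from about 325 to 900 mm from the base axis. Payload 6.1 kg.
Tool frame: the origin (TCP) lies on the centre line of the jaws, within the pads' length; the fingertips stand finger_overhang ahead of it and the grasp point (between the pads) lies 5 mm behind it (finger_overhang is the distance from the TCP to the fingertips, in mm); x points along the fingers, y is the direction in which the jaws open and shut, and the axes are right-handed (so a half turn about x gives the same grasp; the last joint's range is limited). The gripper opens to 85 mm and grips with 20 to 120 N. Pads are 22 mm wide; open, the fingers measure 114 mm over their backs; the gripper's body (76 mm by 85 mm) begins 54 mm behind the grasp point. The pads swing forward as they close: fully open they stand 13 mm farther back than shut.
Start: joints at [-1.248, 0.22, 1.526, -0, 1.395, -0.126], TCP at [271.17, -563.101, 245.3] pointing down, gripper open.
Joint ranges: [-2.98, 2.98], [-0.91, 2.08], [0.09, 2.57], [-1.24, 4.39], [0.2, 2.65], [-2.68, 2.68]. Speed limits (rad/s): [2.57, 2.57, 3.01, 3.14, 3.14, 3.14].

## Interface

Orientations are given as [roll, pitch, yaw] about the fixed x, y, z axes, in that order (R = Rz(yaw) Ry(pitch) Rx(roll)).
In Python, from rig import * gives the robot as it stands.
- The arm moves only by the tool jog_arm, never from a script. Its arguments are lists of equal length, an entry for each row: "rot": the turn, a rotation vector about the tool's x, y, z scaled (see below), a list of three; "delta_pos": the shift along the tool's x, y, z scaled (see below), a list of three; "jaw": the closure, from 0 (fully open) to 1 (shut). In form: {"rot": [[ax, ay, az], ...], "delta_pos": [[x, y, z], ...], "jaw": [jaw, ...]}. A call has 1 to 5 rows; each row shifts and turns the pose as measured when the row begins, along the tool's axes as they then stand; what a row does not reach is not made up. The controller multiplies each number of a shift by 1 m and each number of a turn by 2 rad. A row lasts 1/12 s, in which the tool goes at most 41.7 mm and 7.16 degrees, less where a joint would pass 70% of its speed; a pose out of reach is approached as far as the arm can. A call with a number of a shift or a turn outside -1 to 1 is refused whole. A call with a gripper value outside its range is refused whole. The fingers move at their own pace and stop on an object; "newtons" is the grip in N (left out, the last holds). Time passes only in rows, so rows that do not move let the fingers close. It gives the time, the measured TCP pose, the force and the opening at its end, in the units of the state.
- sense(): the state, without advancing time (a new reading comes with each control period).
- grab_frame(name): name is "side" or "top" or "wrist"; returns the picture (480x640x3 uint8, blue, green, red); there is no depth.
- camera_info(name): a dict with "fx", "fy", "cx", "cy" (pixels), "xyz" and "rotation" of the camera in the world; the wrist camera has in their place "hand_eye" (4x4, takes a point from camera to tool coordinates, whose origin is the TCP and whose axes are the tool frame's). Camera axes: x right, y down, z forward; pixel columns grow to the right and rows downward; lengths in mm; the calibration is good to about 2 mm. A picture is of the moment at which its call begins: read the wrist's pose just before it. camera_info takes no time and is no camera call.
- job_done(): hands the job in, once; it reports no verdict.
The state is a dict: "t": time; "joint_positions": joint angles; "qd": joint speeds; "joint_torque": joint torques, N m; "ee_pos": TCP position; "orientation": TCP orientation; "wrist_force": force on the tool from outside, world axes, zero at the start; "torque": the same for the moment, N m; "width": opening from 0.0 (shut) to 1.0 (fully open).
Only numpy, scipy, OpenCV 4.12 (cv2) and the standard library are available. Lean on these libraries where they do the work, as an engineer would, in place of code of your own. Each camera call takes 0.05 s, during which the arm holds its last target. There are 200 camera calls.

## Task

The pressure cooker is cold: take its black valve cap off the lid for washing. Press the cap down against its spring, just firmly enough to free the catch and without crushing the red seal under it or forcing it round, turn it anticlockwise to the green dot, lift it off, and set it down while still holding it, not dropped, right way up on the floor of the blue enamel dish. Leave everything else where it is.

Things in the scene. Friction and masses are not known exactly. Their poses are not given: they have to be found in the camera images.
- valve: the pressure valve cap, loose, black, 44 mm across, 36 mm high, 85 g: a round knurled skirt with a flat crown 16 mm up, and on the crown a grip bar 40 mm long, 12 mm thick, 20 mm high with a white mark at its +x end. Origin: centre of the skirt's lower edge; z up through the cap, x along the bar. Locked: origin 5 mm above the red seal's face (175 mm above the table), x along the collar's x
- valve_bar (a point): the middle of the valve's grip bar: 26 mm above the valve's origin, 10 mm above the flat crown, 10 mm below the bar's top; x along the bar, y across it. Beside the bar the crown is flat for 16 mm on each side. A spring under the crown pushes the cap up; its setting differs: 5 to 9 N start it down, 11 to 15 N bring it 4.5 mm down, where the catches let go, and 5 mm down the skirt meets the seal
- collar: steel bayonet collar in the middle of the cooker's lid, fixed to it; flange 59 mm across. Origin: on its axis, level with the seal's top face, 170 mm above the table. Not pressed, the cap can be neither turned nor pulled off; it never turns clockwise from locked. Pressed 4.5 to 5 mm down it turns anticlockwise (from above) against slight friction. More than 30 N between cap and collar spoils them
- free_mark (a point): green dot on the flange's rim, 27 mm from its axis, 60 degrees anticlockwise of the white dot (collar's x), where the cap is locked. Turned 53 to 67 degrees from locked the cap is free, and at 67 it meets a stop; let up there, the spring raises it 2 to 5 mm above the locked height and it lifts straight off. Let up earlier, it stays caught
- seal: soft red silicone seal ring on the flange under the cap's skirt, 47 mm across, fixed. Origin: its centre, at its top face. It is bruised if the cap squeezes it with more than 8 N over what the spring takes; a push of 16 to 19 N on the cap clears the catches and spares the seal at any setting of the spring
- cooker: closed steel pressure cooker, fixed, 230 mm across the lid, lid 165 mm high at the middle, with a long black handle (30 mm wide, to 300 mm from the middle, up to 165 mm high) towards its +y and a short helper handle (to 145 mm from the middle, 120 mm high) towards its -y. Origin: centre of its underside
- blue_dish: shallow blue enamel dish, loose, 0.3 kg, 150 mm across the rim, 20 mm high; its flat floor is 4 mm above the table and about 105 mm across. Origin: centre of its underside
- cookie_plate: white plate of the same shape as the blue dish (150 mm across, 20 mm high) with four round cookies on it, up to 22 mm high; a bystander. Origin: centre of its underside
- jam_jar: jam jar with a red lid, 66 mm across, 95 mm high; a bystander. Origin: centre of its underside
- mug: blue enamel mug, 80 mm across, 85 mm high; a bystander. Origin: centre of its underside
- spoon: wooden spoon lying flat, 230 mm long; a bystander. Origin: on the table under its middle; x along it
- brush: pastry brush lying flat, 200 mm long; a bystander. Origin: on the table under its middle; x along it
- cutter: round tin cookie cutter, 72 mm across, 30 mm high; a bystander. Origin: centre of its underside
- sugar_shaker: steel sugar shaker, 64 mm across, 116 mm high; a bystander. Origin: centre of its underside
Things that resemble listed ones, but are neither listed nor needed, are in the scene too. Of the things shaped like the valve, the black one is meant.

How it is judged:
By the outcome, as a careful person would: the job done as asked, in the order asked, and still so for the second after the job is handed in, with the robot touching nothing.
It also fails if it takes over 72 s, if anything falls off the work surface, if the arm or the gripper's body presses on something with over 40 N, if the wrist force passes 120 N, or if a joint passes its speed limit or range.

## Working session

There is one attempt and no reset: what is moved stays moved. The work goes in short steps, Python scripts to look and compute and a tool call to move; the robot and the scene stay as the last step left them, time stands still between calls to the robot, and variables do not carry over. Pictures are saved under pics/ and viewed, and the job is handed in when it is done.

Besides the shell and the picture viewer there is one more tool, called after "Call:" as a command line: name --argument value ..., lists and objects as JSON in quotes. jog_arm: Moves the arm, as the interface text tells. Shifts and turns lie within -1 to 1; 1 stands for 1 m of shift or 2 rad of turn. Its arguments: {"type":"object","properties":{"rot":{"type":"array"},"delta_pos":{"type":"array"},"jaw":{"type":"array"},"newtons":{"type":"number"}},"required":["rot","delta_pos","jaw"]}

```bash
mkdir -p pics; ls; python3 - <<'E'
from rig import *
import cv2
s=sense();print(s)
for n in("side","top","wrist"):
    cv2.imwrite(f"pics/{n}0.png",grab_frame(n)); print(n,camera_info(n))
E
```

```text
pics
{'t': 0.0, 'joint_positions': array([-1.24810501e+00,  2.21227517e-01,  1.52759594e+00,  1.95611712e-05,
        1.39464611e+00, -1.26098819e-01]), 'qd': array([ 0.00086245,  0.00018788,  0.0004945 , -0.00136392, -0.00232347,
       -0.00047176]), 'joint_torque': array([-5.68097512e-04, -4.96888268e+01, -3.89406002e+01, -3.83656597e-04,
        1.11520471e-02,  1.00739022e-06]), 'ee_pos': array([ 270.99851579, -562.57823626,  244.20634949]), 'orientation': array([-1.70715205,  1.56891931,  1.88322729]), 'wrist_force': array([-0.04420419,  0.16911047, -0.16033834]), 'torque': array([0.0124777 , 0.04460795, 0.02167593]), 'width': 1.0019718224388596}
side {'fx': 534.1817020285157, 'fy': 534.1817020285157, 'cx': 315.4367432864902, 'cy': 239.6735178966435, 'xyz': array([-23.23817804, 817.77697825, 885.31674619]), 'rotation': array([-2.22168304, -0.02377764, -2.57909276])}
top {'fx': 608.3854113537518, 'fy': 608.3854113537518, 'cx': 329.41183702193956, 'cy': 238.60326261060388, 'xyz': array([ 254.63001827,  -17.67455963, 1687.15825718]), 'rotation': array([-2.98487903, -0.02082944, -1.54378726])}
wrist {'fx': 372.4233744480022, 'fy': 372.4233744480022, 'cx': 317.4393826038291, 'cy': 244.5043395247947, 'hand_eye': array([[-3.17272805e-04, -2.63899728e-01,  9.64550067e-01,
        -1.28594303e+02],
       [ 9.99998590e-01, -1.67410574e-03, -1.29100288e-04,
         4.95448666e-01],
       [ 1.64882833e-03,  9.64548667e-01,  2.63899888e-01,
        -6.87154063e+01],
       [ 0.00000000e+00,  0.00000000e+00,  0.00000000e+00,
         1.00000000e+00]])}
```

View pics/top0.png

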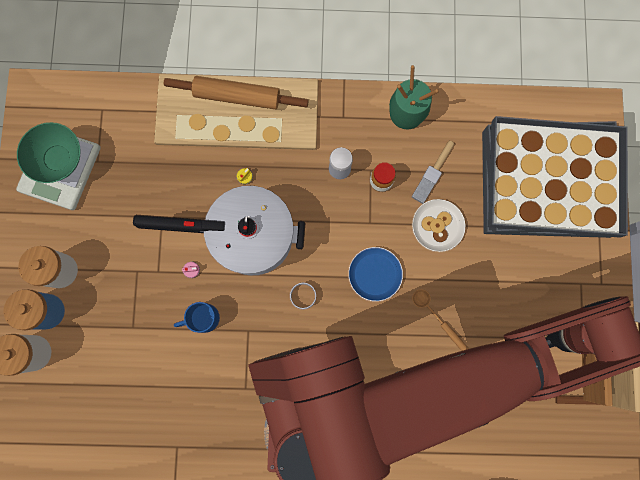

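View pics/side0.png

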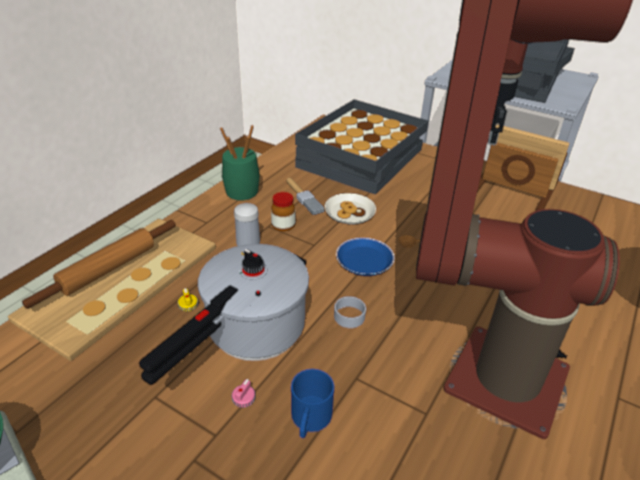

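View pics/wrist0.png

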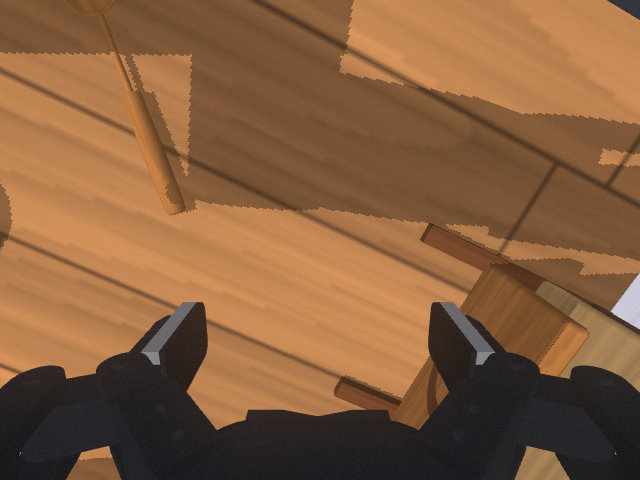

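Top: cooker about (249,230) with the black cap about (247,227), blue dish (376,273), plate (439,225). The yellow and pink caps are decoys. Next I'll measure.

```bash
cat > h.py <<'E'
from rig import *
import numpy as np, cv2
from scipy.spatial.transform import Rotation as R
def cam(n,s=None):
    c=camera_info(n)
    if n!="wrist": return c,R.from_euler("xyz",c["rotation"]).as_matrix(),np.array(c["xyz"])
    s=s or sense(); T=R.from_euler("xyz",s["orientation"]).as_matrix(); H=c["hand_eye"]
    return c,T@H[:3,:3],s["ee_pos"]+T@H[:3,3]
def ray(n,u,v,z,s=None):
    c,M,o=cam(n,s); d=M@np.array([(u-c["cx"])/c["fx"],(v-c["cy"])/c["fy"],1]); return (o+d*(z-o[2])/d[2])
def pix(n,p,s=None):
    c,M,o=cam(n,s); q=M.T@(np.array(p)-o); return np.array([c["cx"]+c["fx"]*q[0]/q[2],c["cy"]+c["fy"]*q[1]/q[2]])
def totool(dw,s=None):
    s=s or sense(); return R.from_euler("xyz",s["orientation"]).as_matrix().T@np.array(dw)
E
python3 - <<'E'
from h import *
import rig
print([x for x in dir(rig) if not x.startswith('__')])
im=cv2.imread("pics/top0.png"); hsv=cv2.cvtColor(im,cv2.COLOR_BGR2HSV)
m=cv2.inRange(hsv,(100,120,60),(120,255,255)); m[:,:340]=0;m[300:]=0
c=max(cv2.findContours(m,0,2)[0],key=cv2.contourArea); print("dish",cv2.minEnclosingCircle(c), ray("top",*cv2.minEnclosingCircle(c)[0],20))
print("valve",ray("top",247,227,190),ray("top",249,230,165))
print("plate",ray("top",439,225,20),"jar",ray("top",384,174,95),"shaker",ray("top",341,158,116),"mug",ray("top",202,315,85),"cutter",ray("top",303,295,30), "handle end",ray("top",135,222,160))
si=cv2.imread("pics/side0.png")
a=cv2.resize(im[180:275,200:300],None,fx=5,fy=5,interpolation=2); b=cv2.resize(si[235:310,200:310],None,fx=5,fy=5,interpolation=2)
cv2.imwrite("pics/z1.png",a[:,:]);cv2.imwrite("pics/z2.png",b)
print(R.from_euler("xyz",sense()["orientation"]).as_matrix().round(3))
E
```

```text
['MotionError', 'camera_info', 'finger_overhang', 'grab_frame', 'job_done', 'sense']
dish ((375.0749206542969, 273.8066101074219), 26.262130737304688) [ 424.6464534  -173.65801852   20.        ]
valve [515.0455404 163.6771389 190.       ] [511.84297609 161.28591933 165.        ]
plate [ 566.72254362 -350.50734319   20.        ] jar [ 688.0915821  -186.64536583   95.        ] shaker [722.6476681  -68.75682344 116.        ] mug [297.30083672 282.00541574  85.        ] cutter [360.17977501  22.4175775   30.        ] handle end [524.42852636 451.0491507  160.        ]
[[-0.     0.434 -0.901]
 [ 0.001 -0.901 -0.434]
 [-1.    -0.002 -0.   ]]
```

View pics/z1.png

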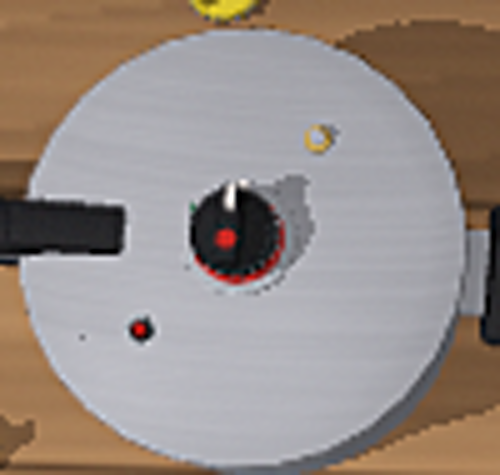

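View pics/z2.png

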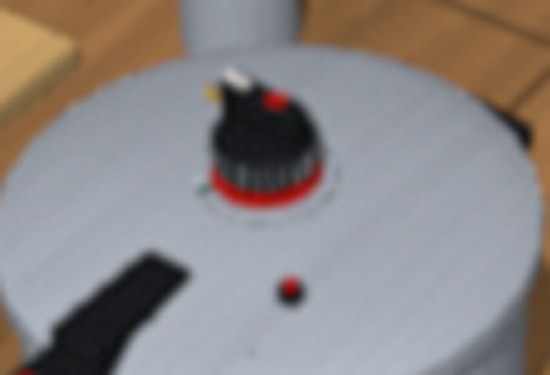

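Top zoom: the cap's bar lies along about world +x (white mark up in the image), with the green dot towards +y. I'll turn the jaws across the bar and go above the cap.

Call:
jog_arm --rot '[[0.0567,0,0],[0.0567,0,0],[0.0567,0,0],[0.0567,0,0],[0,0,0]]' --delta_pos '[[-0.02,0,0],[-0.02,0,0],[-0.02,0,0],[-0.02,0,0],[0,0,0]]' --jaw '[0,0,0,0,0]'

```text
t: 0.57
ee_pos: [270.3, -560.5, 322.1]
orientation: [-1.224, 1.559, 1.891]
wrist_force: [0.8, 0.4, 0.4]
width: 1.004
```

Call:
jog_arm --rot '[[0,0,0],[0,0,0],[0,0,0],[0,0,0],[0,0,0]]' --delta_pos '[[0,-0.039,-0.013],[0,-0.039,-0.013],[0,-0.039,-0.013],[0,-0.039,-0.013],[0,-0.039,-0.013]]' --jaw '[0,0,0,0,0]'

```text
t: 0.98
ee_pos: [337.3, -367.9, 316.9]
orientation: [-1.077, 1.553, 2.038]
wrist_force: [0.0, 1.1, 0.1]
width: 0.999
```

Call:
jog_arm --rot '[[0,0,0],[0,0,0],[0,0,0],[0,0,0],[0,0,0]]' --delta_pos '[[0,-0.039,-0.013],[0,-0.039,-0.013],[0,-0.039,-0.013],[0,-0.039,-0.013],[0,-0.039,-0.013]]' --jaw '[0,0,0,0,0]'

```text
t: 1.4
ee_pos: [404.0, -170.5, 314.4]
orientation: [-1.049, 1.549, 2.075]
wrist_force: [1.2, -0.9, 0.7]
width: 0.999
```

```bash
python3 - <<'E'
from h import *
print("overhang",finger_overhang)
s=sense(); im=grab_frame("wrist"); cv2.imwrite("pics/w1.png",im)
hsv=cv2.cvtColor(im,cv2.COLOR_BGR2HSV); m=cv2.inRange(hsv,(95,120,50),(125,255,255))
c=max(cv2.findContours(m,0,2)[0],key=cv2.contourArea); e=cv2.fitEllipse(c); print(e,cv2.contourArea(c),ray("wrist",*e[0],18,s),s)
# tilt fix: desired R
Rd=np.array([[0,0,-1],[0,-1,0],[-1,0,0]]).astype(float).T
Rc=R.from_euler("xyz",s["orientation"]).as_matrix(); print(Rc.round(3)); Rd=np.column_stack([[0,0,-1],[0,-1,0],[-1,0,0]])
print("rot cmd",R.from_matrix(Rc.T@Rd).as_rotvec()/2)
E
```

```text
overhang 14.0
((324.502197265625, 176.95071411132812), (126.66324615478516, 129.93450927734375), 12.512653350830078) 12939.0 [ 432.1675623  -172.79885861   18.        ] {'t': 1.4, 'joint_positions': array([-0.58721804, -0.26580395,  1.87610369,  0.01017938,  1.55088657,
        1.00021278]), 'qd': array([ 1.08490049, -0.16020985,  0.13517626,  0.02653751,  0.01604313,
        1.05331405]), 'joint_torque': array([ -6.09806746, -27.52492726, -39.55868483,  -0.13906984,
         0.44485104,  -1.46602537]), 'ee_pos': array([ 403.99915364, -170.54828892,  314.43372809]), 'orientation': array([-1.04940649,  1.54871837,  2.0752493 ]), 'wrist_force': array([ 1.19518748, -0.86591849,  0.70978887]), 'torque': array([ 0.00088896, -0.03792888, -0.02341871]), 'width': 0.9993123092850446}
[[-0.011 -0.017 -1.   ]
 [ 0.019 -1.     0.017]
 [-1.    -0.019  0.011]]
rot cmd [-0.00846809  0.00541717  0.00961854]
```

View pics/w1.png

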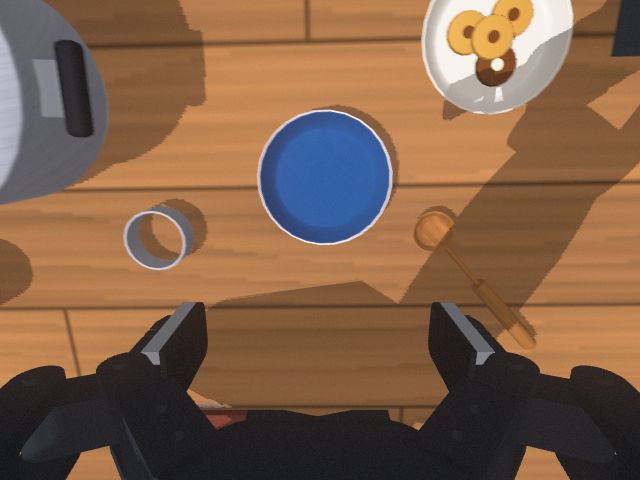

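The dish sits at about (325,177) in the wrist image, near world (429,-173). On to the cooker.

Call:
jog_arm --rot '[[-0.008,0.005,0.01],[0,0,0],[0,0,0],[0,0,0],[0,0,0]]' --delta_pos '[[0,-0.039,-0.012],[0,-0.039,-0.012],[0,-0.039,-0.012],[0,-0.039,-0.012],[0,-0.039,-0.012]]' --jaw '[0,0,0,0,0]'

```text
t: 1.87
ee_pos: [461.6, 26.8, 311.9]
orientation: [-1.067, 1.569, 2.086]
wrist_force: [0.5, 0.9, -0.4]
width: 1.0
```

Call:
jog_arm --rot '[[0,0,0],[0,0,0],[0,0,0],[0,0,0],[0,0,0]]' --delta_pos '[[0,-0.035,-0.012],[0,-0.035,-0.012],[0,-0.035,-0.012],[0,-0.02,-0.005],[0,0,0]]' --jaw '[0.3,0.3,0.3,0.3,0.3]'

```text
t: 2.28
ee_pos: [500.6, 165.1, 307.0]
orientation: [-0.624, 1.565, 2.548]
wrist_force: [-0.1, -0.7, 0.3]
width: 0.7
```

```bash
cat > look.py <<'E'
from h import *
import sys
s=sense(); im=grab_frame("wrist"); cv2.imwrite(sys.argv[1],im)
Rc=R.from_euler("xyz",s["orientation"]).as_matrix(); Rd=np.column_stack([[0,0,-1],[0,-1,0],[-1,0,0]])
print(s["t"],s["ee_pos"],s["wrist_force"],s["width"]); print("rot cmd to straight",R.from_matrix(Rc.T@Rd).as_rotvec()/2)
E
python3 look.py pics/w2.png
```

```text
2.2833 [500.58370586 165.112644   307.04823807] [-0.13027687 -0.73538243  0.26924272] 0.7001926305508956
rot cmd to straight [0.01502651 0.00223328 0.00155621]
```

View pics/w2.png

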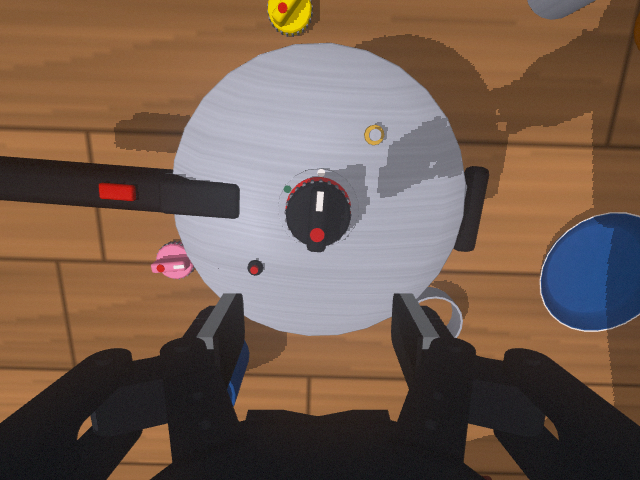

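Wrist view: black cap about (318,213), white mark (320,202), red spot (317,235), green dot (287,189), white dot (321,172).

```bash
python3 - <<'E'
from h import *
im=cv2.imread("pics/w2.png"); s=sense()
z=cv2.resize(im[155:265,265:375],None,fx=5,fy=5,interpolation=2); cv2.imwrite("pics/z3.png",z)
g=ray("wrist",287,189,170,s); w=ray("wrist",321,172,170,s); print(g,w)
for p in((320,192),(320,211),(317,235),(317,250)): print(p,ray("wrist",*p,211,s))
hsv=cv2.cvtColor(im,cv2.COLOR_BGR2HSV); c=im[155:265,265:375]
m=(c.max(2)<75).astype(np.uint8)*255; k=max(cv2.findContours(m,0,2)[0],key=cv2.contourArea); e=cv2.minEnclosingCircle(k); print(e, ray("wrist",e[0][0]+265,e[0][1]+155,185,s))
E
```

```text
[535.87274271 186.97376636 170.        ] [548.42272912 163.22912085 170.        ]
(320, 192) [539.86337936 163.83834445 211.        ]
(320, 211) [528.30778384 163.49312775 211.        ]
(317, 235) [513.19043712 164.90231674 211.        ]
(317, 250) [503.49804211 164.63378637 211.        ]
((52.0, 60.5), 35.72473907470703) [520.34358871 165.19828009 185.        ]
```

View pics/z3.png

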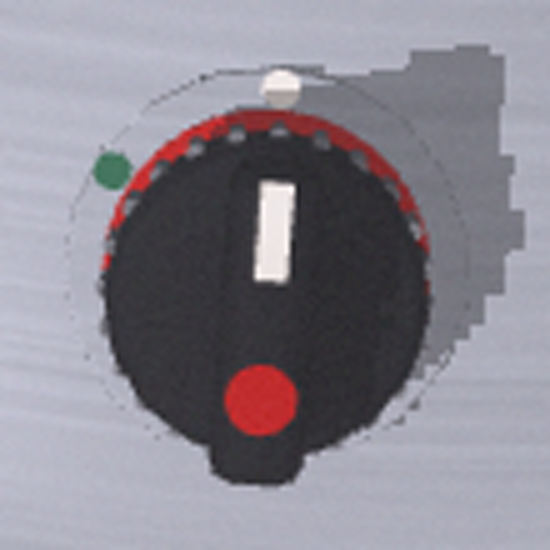

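Dots give the collar axis near (521.5,164.3), bar yaw about -2.3°. I'll move over it partway down and recheck.

Call:
jog_arm --rot '[[0.035,0.002,0.0015],[0,0,0],[0,0,0],[0,0,0],[0,0,0]]' --delta_pos '[[0.02,0.001,-0.01],[0.02,0,-0.01],[0.012,0,0],[0,0,0],[0,0,0]]' --jaw '[0.5,0.5,0.5,0.5,0.5]' --newtons 20

```text
t: 2.75
ee_pos: [519.4, 158.3, 251.3]
orientation: [0.855, 1.566, -2.325]
wrist_force: [1.1, -0.5, 0.8]
width: 0.499
```

```bash
python3 look.py pics/w3.png
```

```text
2.75 [519.4101475  158.29075364 251.26185406] [ 1.12079645 -0.54273429  0.79941621] 0.49890544030728934
rot cmd to straight [-0.01913446  0.00177023 -0.00195788]
```

View pics/w3.png

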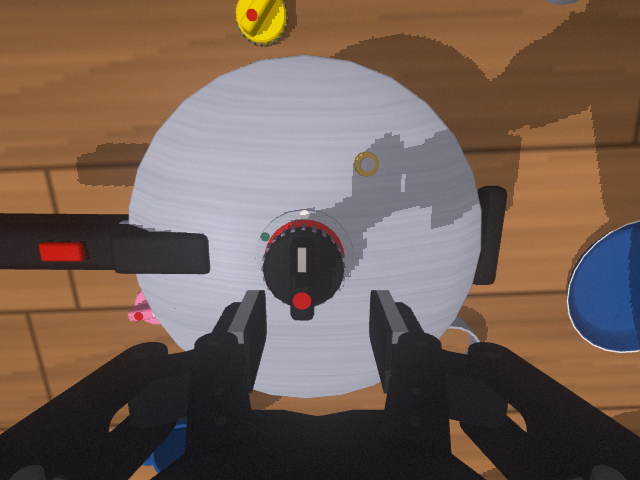

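```bash
python3 - <<'E'
from h import *
im=cv2.imread("pics/w3.png"); s=sense(); print(s["ee_pos"],abs(s["qd"]).max())
c=im[200:330,250:360]; cv2.imwrite("pics/z4.png",cv2.resize(c,None,fx=4,fy=4,interpolation=2))
hsv=cv2.cvtColor(c,cv2.COLOR_BGR2HSV)
def cen(m,z,n):
    k=max(cv2.findContours(m,0,2)[0],key=cv2.contourArea); M=cv2.moments(k); u=M["m10"]/M["m00"]+250; v=M["m01"]/M["m00"]+200
    p=ray("wrist",u,v,z,s); print(n,round(u,1),round(v,1),cv2.contourArea(k),p.round(1)); return p
g=cen(cv2.inRange(hsv,(60,90,40),(95,255,255)),170,"green")
w=ray("wrist",304.5,213,170,s);print("w",w)
d=g-w; th=np.arctan2(d[1],d[0])-2*np.pi/3; print("theta",np.degrees(th),w[:2]-27*np.array([np.cos(th),np.sin(th)]))
m=cv2.inRange(hsv,(0,150,100),(8,255,255)); m[:85]=0
cen(m,211,"red")
m=cv2.inRange(c,(120,120,120),(255,255,255)); m[:45]=0;m[75:]=0;m[:,:40]=0;m[:,62:]=0
cen(m,211,"white"); print("barend",ray("wrist",302,320,211,s))
E
```

```text
[519.21719077 158.24042309 251.22040021] 0.01343392452717948
green 264.5 236.5 41.0 [536.3 188.5 170. ]
w [549.20769031 164.59444636 170.        ]
theta -1.679822784500179 [522.21929369 165.3859308 ]
red 301.6 300.4 204.5 [513.6 166.6 211. ]
white 301.5 259.5 161.0 [534.6 165.5 211. ]
barend [503.00300199 166.89794948 211.        ]
```

View pics/z4.png

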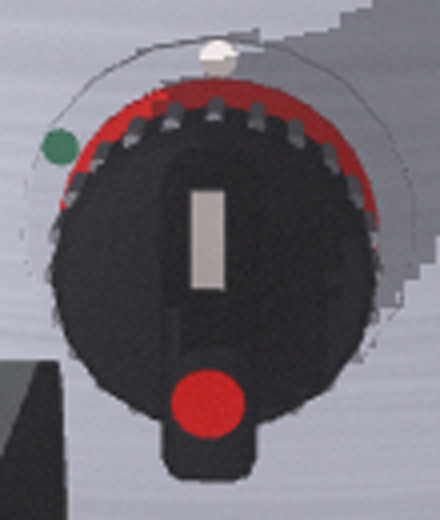

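Call:
jog_arm --rot '[[0,0.0018,-0.002],[0,0,0],[0,0,0],[0,0,0],[0,0,0]]' --delta_pos '[[0,-0.0076,-0.0027],[0.014,0,0],[0.014,0,0],[0.008,0,0],[0,0,0]]' --jaw '[0.5,0.5,0.5,0.5,0.5]'

```text
t: 3.22
ee_pos: [525.1, 166.4, 220.8]
orientation: [-2.833, 1.56, 0.269]
wrist_force: [0.6, 0.1, -0.6]
width: 0.497
```

```bash
python3 look.py pics/w4.png
```

```text
3.2167 [525.14005773 166.39789958 220.75578465] [ 0.63430621  0.1368998  -0.63158054] 0.4966345699386819
rot cmd to straight [-0.0197037  -0.00536475  0.00159195]
```

View pics/w4.png

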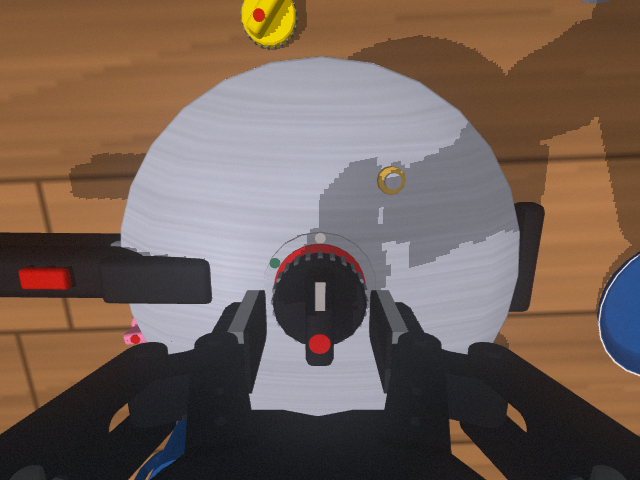

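Call:
jog_arm --rot '[[0,-0.005,0.0016],[0,0,0],[0,0,0],[0,0,0]]' --delta_pos '[[0.005,0.0005,0.002],[0.005,0,0],[0,0,0],[0,0,0]]' --jaw '[0.5,0.5,0.5,0.5]'

```text
t: 3.6
ee_pos: [524.9, 166.6, 214.1]
orientation: [-2.913, 1.565, 0.189]
wrist_force: [0.4, -0.8, -0.1]
width: 0.5
```

```bash
python3 look.py pics/w5.png
```

```text
3.6 [524.8661304  166.64756973 214.08608209] [ 0.4001882  -0.8095905  -0.08625095] 0.4998090163293673
rot cmd to straight [-0.01945647 -0.00265242  0.00056168]
```

Call:
jog_arm --rot '[[0,-0.003,0],[0,0,0],[0,0,0],[0,0,0]]' --delta_pos '[[0.003,0.001,0.003],[0.003,0,0.001],[0,0,0],[0,0,0]]' --jaw '[0.5,0.5,0.5,0.5]'

```text
t: 3.98
ee_pos: [520.7, 165.7, 208.1]
orientation: [-1.188, 1.569, 1.914]
wrist_force: [-0.4, -0.1, 0.7]
width: 0.502
```

```bash
python3 look.py pics/w6.png
```

```text
3.9833 [520.68625316 165.68584966 208.06634026] [-0.35204885 -0.11646846  0.69737473] 0.5017085813290016
rot cmd to straight [-0.01953314  0.00027015  0.00071168]
```

View pics/w6.png

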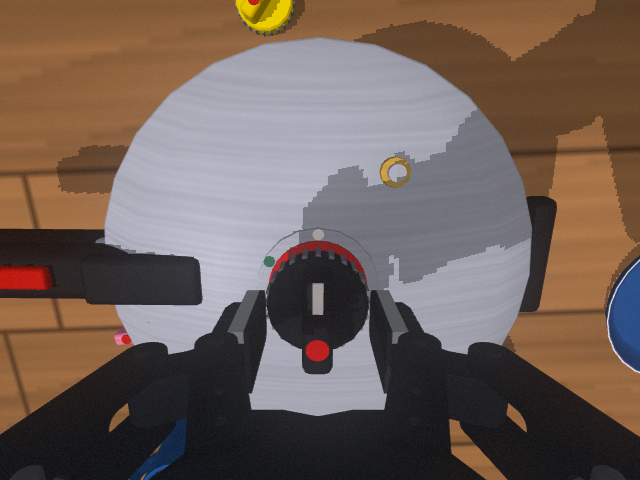

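Jaws are centred on the bar (column 318). Nudge along x and close at 20 N.

Call:
jog_arm --rot '[[0,0,0],[0,0,0],[0,0,0],[0,0,0],[0,0,0]]' --delta_pos '[[0,0,-0.0015],[0,0,0],[0,0,0],[0,0,0],[0,0,0]]' --jaw '[0.6,0.7,0.75,0.8,0.8]' --newtons 20

```text
t: 4.45
ee_pos: [522.5, 165.6, 208.3]
orientation: [-1.45, 1.569, 1.653]
wrist_force: [0.1, 0.4, -0.3]
width: 0.203
```

Call:
jog_arm --rot '[[0,0,0],[0,0,0],[0,0,0],[0,0,0],[0,0,0]]' --delta_pos '[[0,0,0],[0,0,0],[0,0,0],[0,0,0],[0,0,0]]' --jaw '[0.83,0.86,0.9,0.95,1.0]' --newtons 20

```text
t: 4.87
ee_pos: [522.6, 165.7, 208.4]
orientation: [-1.524, 1.569, 1.579]
wrist_force: [0.7, -0.5, -0.3]
width: 0.131
```

```bash
python3 look.py pics/w7.png
```

```text
4.8667 [522.58120726 165.6790123  208.37331908] [ 0.74706232 -0.47312508 -0.31098599] 0.1314751046954865
rot cmd to straight [-1.95468247e-02  2.14982197e-05  7.75414518e-04]
```

View pics/w7.png

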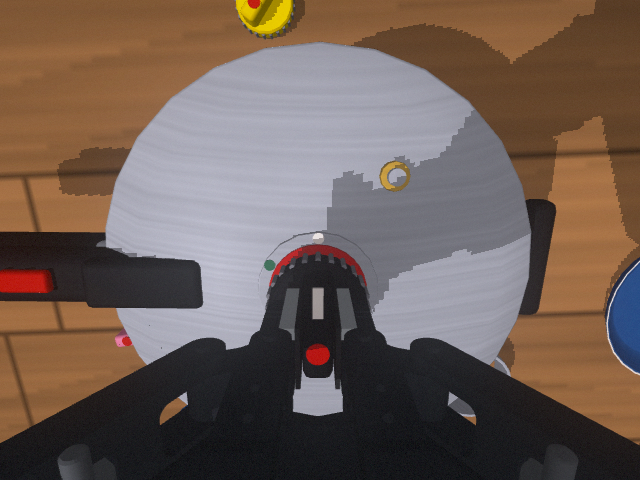

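Call:
jog_arm --rot '[[0,0,0],[0,0,0],[0,0,0]]' --delta_pos '[[0,0,0],[0,0,0],[0,0,0]]' --jaw '[1,1,1]' --newtons 60

```text
t: 5.17
ee_pos: [522.6, 165.7, 208.5]
orientation: [-1.604, 1.569, 1.498]
wrist_force: [0.0, -0.3, 0.3]
width: 0.117
```

Call:
jog_arm --rot '[[0,0,0],[0,0,0],[0,0,0]]' --delta_pos '[[0.0015,0,0],[0,0,0],[0,0,0]]' --jaw '[1,1,1]'

```text
t: 5.42
ee_pos: [522.6, 165.7, 208.6]
orientation: [-1.815, 1.569, 1.287]
wrist_force: [-0.5, 0.7, -1.4]
width: 0.12
```

Call:
jog_arm --rot '[[0,0,0],[0,0,0]]' --delta_pos '[[0.0015,0,0],[0,0,0]]' --jaw '[1,1]'

```text
t: 5.58
ee_pos: [522.7, 165.7, 208.3]
orientation: [-2.118, 1.569, 0.985]
wrist_force: [-3.5, -1.5, 6.2]
width: 0.121
```

Call:
jog_arm --rot '[[0,0,0]]' --delta_pos '[[0.002,0,0]]' --jaw '[1]'

```text
t: 5.67
ee_pos: [522.8, 165.8, 207.4]
orientation: [-2.306, 1.569, 0.797]
wrist_force: [-3.7, -1.4, 7.7]
width: 0.119
```

Call:
jog_arm --rot '[[0,0,0]]' --delta_pos '[[0.002,0,0]]' --jaw '[1]'

```text
t: 5.75
ee_pos: [522.9, 165.8, 206.4]
orientation: [-2.432, 1.568, 0.671]
wrist_force: [-5.1, -0.5, 9.3]
width: 0.123
```

Call:
jog_arm --rot '[[0,0,0]]' --delta_pos '[[0.002,0,0]]' --jaw '[1]'

```text
t: 5.83
ee_pos: [522.9, 165.8, 205.6]
orientation: [-2.506, 1.568, 0.597]
wrist_force: [-5.4, -1.6, 10.4]
width: 0.126
```

Call:
jog_arm --rot '[[0,0,0]]' --delta_pos '[[0.002,0,0.0007]]' --jaw '[1]'

```text
t: 5.92
ee_pos: [522.7, 165.8, 205.1]
orientation: [-2.758, 1.567, 0.345]
wrist_force: [-3.3, -1.5, 11.3]
width: 0.121
```

Call:
jog_arm --rot '[[0,0,0]]' --delta_pos '[[0.002,0,0.0007]]' --jaw '[1]'

```text
t: 6.0
ee_pos: [522.7, 165.8, 204.9]
orientation: [-2.882, 1.565, 0.221]
wrist_force: [-4.2, -0.9, 11.4]
width: 0.12
```

Call:
jog_arm --rot '[[0,0,0]]' --delta_pos '[[0.002,0,0.0007]]' --jaw '[1]'

```text
t: 6.08
ee_pos: [522.7, 165.8, 204.8]
orientation: [-2.945, 1.563, 0.159]
wrist_force: [-5.1, -1.3, 11.4]
width: 0.121
```

```bash
python3 look.py pics/w8.png
```

```text
6.0833 [522.70360601 165.78947189 204.774881  ] [-5.09799942 -1.32079349 11.39969353] 0.12092212323453326
rot cmd to straight [-0.01915534 -0.00391861  0.00070422]
```

Call:
jog_arm --rot '[[0,-0.005,0.001]]' --delta_pos '[[0.0025,0,0.0005]]' --jaw '[1]'

```text
t: 6.22
ee_pos: [522.9, 165.8, 204.5]
orientation: [2.61, 1.57, -0.57]
wrist_force: [-3.0, -0.8, 11.2]
width: 0.125
```

Call:
jog_arm --rot '[[0,-0.005,0.001]]' --delta_pos '[[0.0028,0,0.0005]]' --jaw '[1]'

```text
t: 6.3
ee_pos: [523.1, 165.9, 203.9]
orientation: [0.286, 1.563, -2.894]
wrist_force: [-4.8, -1.5, 13.0]
width: 0.119
```

Call:
jog_arm --rot '[[0,-0.005,0.001]]' --delta_pos '[[0.003,0,0.0005]]' --jaw '[1]'

```text
t: 6.38
ee_pos: [523.3, 165.9, 203.3]
orientation: [0.26, 1.555, -2.92]
wrist_force: [-6.9, -0.9, 16.3]
width: 0.125
```

```bash
python3 look.py pics/w9.png
```

```text
6.3833 [523.25997078 165.89503212 203.33658846] [-6.87928932 -0.87172623 16.31524887] 0.12544421248895393
rot cmd to straight [-0.01895806  0.00772565 -0.00189519]
```

Call:
jog_arm --rot '[[-0.03,0.004,-0.001]]' --delta_pos '[[0.003,0,0.001]]' --jaw '[1]'

```text
t: 6.52
ee_pos: [523.5, 166.0, 203.3]
orientation: [0.227, 1.565, -2.893]
wrist_force: [-4.6, -0.8, 15.9]
width: 0.122
```

Call:
jog_arm --rot '[[-0.03,0.001,0]]' --delta_pos '[[0.003,0,0.001]]' --jaw '[1]'

```text
t: 6.6
ee_pos: [523.8, 166.3, 203.2]
orientation: [2.488, 1.57, -0.57]
wrist_force: [-4.7, -0.2, 16.0]
width: 0.125
```

```bash
cat > st.py <<'E'
from h import *
s=sense(); M=R.from_euler("xyz",s["orientation"]).as_matrix()
yaw=np.degrees(np.arctan2(M[1,1],M[0,1])); T=M.T
# rotation aligning tool x with down
a=np.cross(M[:,0],[0,0,-1]); print("t %.2f"%s["t"],"p",s["ee_pos"].round(1),"yaw from -90: %.1f"%(yaw+90),"tilt cmd",(T@a/2).round(4),"F world",s["wrist_force"].round(1),"F tool",(T@s["wrist_force"]).round(1),"Tq",(T@s["torque"]).round(2),"w %.3f"%s["width"])
E
python3 st.py
```

```text
t 6.60 p [523.8 166.3 203.2] yaw from -90: 4.8 tilt cmd [ 0.     -0.0004 -0.0003] F world [-4.7 -0.2 16. ] F tool [-16.   -0.2   4.7] Tq [ 0.09 -0.85  0.02] w 0.125
```

Call:
jog_arm --rot '[[-0.04,0,0]]' --delta_pos '[[0.0031,0,0.0018]]' --jaw '[1]'

```text
t: 6.68
ee_pos: [523.9, 166.5, 203.3]
orientation: [3.07, 1.564, 0.095]
wrist_force: [-1.8, 1.1, 14.8]
width: 0.122
```

Call:
jog_arm --rot '[[-0.04,0,0]]' --delta_pos '[[0.0031,0,0.0018]]' --jaw '[1]'

```text
t: 6.77
ee_pos: [523.9, 166.8, 203.5]
orientation: [3.071, 1.559, 0.18]
wrist_force: [-3.8, 0.8, 14.1]
width: 0.123
```

```bash
python3 st.py; python3 look.py pics/w10.png
```

```text
t 6.77 p [523.9 166.8 203.5] yaw from -90: 14.4 tilt cmd [ 0.     -0.0059 -0.0004] F world [-3.8  0.8 14.1] F tool [-14.1  -1.7   3.3] Tq [ 0.07 -0.57 -0.39] w 0.123
6.7667 [523.88495747 166.835753   203.46776185] [-3.81475338  0.8357785  14.09079213] 0.12332757302412227
rot cmd to straight [ 0.12553507 -0.00592892  0.00032521]
```

View pics/w10.png

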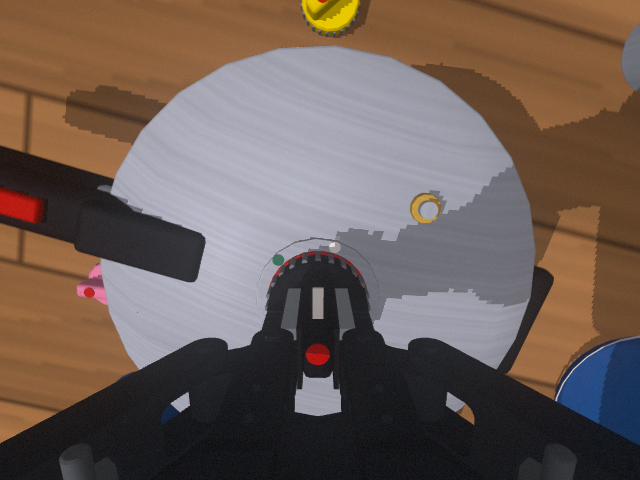

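Call:
jog_arm --rot '[[-0.04,-0.004,0]]' --delta_pos '[[0.0037,0.0003,0.001]]' --jaw '[1]'

```text
t: 6.9
ee_pos: [524.1, 167.1, 203.0]
orientation: [2.995, 1.562, 0.191]
wrist_force: [-7.9, 1.6, 18.4]
width: 0.115
```

Call:
jog_arm --rot '[[-0.04,-0.002,0]]' --delta_pos '[[0.0035,0.0003,0.001]]' --jaw '[1]'

```text
t: 6.98
ee_pos: [524.2, 167.4, 202.9]
orientation: [2.98, 1.563, 0.26]
wrist_force: [-9.0, 2.0, 19.0]
width: 0.123
```

```bash
python3 st.py
```

```text
t 6.98 p [524.2 167.4 202.9] yaw from -90: 24.1 tilt cmd [ 0.     -0.0038 -0.0006] F world [-9.  2. 19.] F tool [-19.1  -5.4   7.2] Tq [ 0.12 -1.42 -0.85] w 0.123
```

Call:
jog_arm --rot '[[-0.04,-0.001,0]]' --delta_pos '[[0.0031,-0.0008,0.002]]' --jaw '[1]'

```text
t: 7.07
ee_pos: [523.7, 167.9, 203.2]
orientation: [2.857, 1.56, 0.221]
wrist_force: [-1.5, -1.3, 14.7]
width: 0.117
```

Call:
jog_arm --rot '[[-0.04,-0.001,0]]' --delta_pos '[[0.0032,-0.0008,0.002]]' --jaw '[1]'

```text
t: 7.15
ee_pos: [523.3, 168.2, 203.4]
orientation: [2.737, 1.557, 0.185]
wrist_force: [-3.3, 1.0, 15.5]
width: 0.125
```

```bash
python3 st.py
```

```text
t 7.15 p [523.3 168.2 203.4] yaw from -90: 33.8 tilt cmd [ 0.     -0.0065 -0.0028] F world [-3.3  1.  15.5] F tool [-15.6  -2.6   2. ] Tq [ 0.07 -0.47 -0.41] w 0.125
```

Call:
jog_arm --rot '[[-0.04,-0.003,-0.001]]' --delta_pos '[[0.0034,0.0005,0.0018]]' --jaw '[1]'

```text
t: 7.23
ee_pos: [523.4, 168.1, 203.3]
orientation: [2.732, 1.558, 0.265]
wrist_force: [-5.4, 4.7, 16.2]
width: 0.118
```

Call:
jog_arm --rot '[[-0.04,-0.003,-0.001]]' --delta_pos '[[0.0034,0.0005,0.0018]]' --jaw '[1]'

```text
t: 7.32
ee_pos: [523.5, 168.0, 203.3]
orientation: [2.738, 1.56, 0.355]
wrist_force: [-4.7, 4.6, 16.1]
width: 0.124
```

```bash
python3 st.py; python3 look.py pics/w11.png
```

```text
t 7.32 p [523.5 168.  203.3] yaw from -90: 43.4 tilt cmd [ 0.     -0.005  -0.0022] F world [-4.7  4.6 16.1] F tool [-16.1  -6.4   0.1] Tq [ 0.13 -0.32 -1.22] w 0.124
7.3167 [523.54930061 167.97488984 203.25044525] [-4.6524252   4.55252384 16.05567323] 0.12376952659435947
rot cmd to straight [ 3.79034676e-01 -5.61507040e-03 -1.35764762e-04]
```

View pics/w11.png

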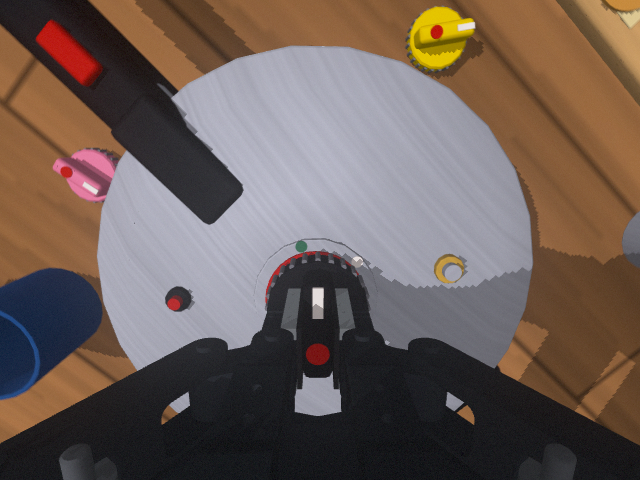

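The cap turns with the tool; the green dot (301,246) is approaching the bar mark (318).

Call:
jog_arm --rot '[[-0.04,-0.002,-0.001]]' --delta_pos '[[0.0034,-0.0006,0.0008]]' --jaw '[1]'

```text
t: 7.45
ee_pos: [523.6, 168.5, 203.1]
orientation: [2.668, 1.561, 0.37]
wrist_force: [-7.8, -1.4, 18.6]
width: 0.121
```

Call:
jog_arm --rot '[[-0.04,-0.002,-0.001]]' --delta_pos '[[0.0034,-0.0006,0.0008]]' --jaw '[1]'

```text
t: 7.53
ee_pos: [523.4, 168.8, 202.9]
orientation: [2.527, 1.563, 0.314]
wrist_force: [-8.1, -0.6, 18.9]
width: 0.118
```

Call:
jog_arm --rot '[[-0.04,-0.002,-0.001]]' --delta_pos '[[0.0034,-0.0006,0.0008]]' --jaw '[1]'

```text
t: 7.62
ee_pos: [523.2, 169.0, 202.9]
orientation: [2.322, 1.565, 0.193]
wrist_force: [-7.5, 0.2, 19.7]
width: 0.126
```

```bash
python3 st.py; python3 look.py pics/w12.png
```

```text
t 7.62 p [523.2 169.  202.9] yaw from -90: 58.0 tilt cmd [ 0.     -0.0021 -0.0023] F world [-7.5  0.2 19.7] F tool [-19.8  -6.4   3.7] Tq [ 0.14 -0.84 -1.32] w 0.126
7.6167 [523.18076355 168.99355299 202.85987071] [-7.52932606  0.20591797 19.73995846] 0.12619550042706384
rot cmd to straight [ 0.50629378 -0.00309956 -0.001003  ]
```

View pics/w12.png

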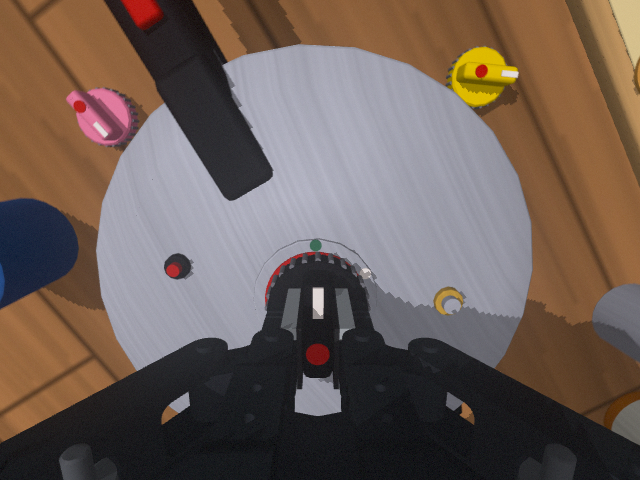

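The bar mark is in line with the green dot (316,245). Let it up gently.

Call:
jog_arm --rot '[[0,0,0],[0,0,0],[0,0,0]]' --delta_pos '[[0.001,0,0],[0,0,0],[-0.001,0,0]]' --jaw '[1,1,1]'

```text
t: 7.92
ee_pos: [522.9, 169.0, 207.1]
orientation: [2.203, 1.564, 0.082]
wrist_force: [-2.7, -0.4, 4.1]
width: 0.119
```

```bash
python3 st.py
```

```text
t 7.92 p [522.9 169.  207.1] yaw from -90: 58.4 tilt cmd [ 0.     -0.002  -0.0028] F world [-2.7 -0.4  4.1] F tool [-4.1 -2.1  1.7] Tq [ 0.08 -0.31 -0.39] w 0.119
```

Call:
jog_arm --rot '[[0,0,0],[0,0,0],[0,0,0]]' --delta_pos '[[-0.002,0,0],[-0.002,0,0],[-0.002,0,0]]' --jaw '[1,1,1]'

```text
t: 8.17
ee_pos: [522.4, 168.9, 213.1]
orientation: [2.21, 1.565, 0.089]
wrist_force: [-1.5, 0.8, -0.9]
width: 0.122
```

```bash
python3 st.py
```

```text
t 8.17 p [522.4 168.9 213.1] yaw from -90: 58.4 tilt cmd [ 0.     -0.0017 -0.0023] F world [-1.5  0.8 -0.9] F tool [ 0.9 -1.7  0.1] Tq [ 0.05 -0.08 -0.12] w 0.122
```

Call:
jog_arm --rot '[[0,-0.002,-0.002],[0,0,0],[0,0,0],[0,0,0],[0,0,0]]' --delta_pos '[[-0.004,0,0],[-0.006,0,0],[-0.008,0,0],[-0.01,0,0],[-0.015,0,0]]' --jaw '[1,1,1,1,1]'

```text
t: 8.58
ee_pos: [520.6, 168.6, 254.4]
orientation: [-0.73, 1.563, -2.852]
wrist_force: [-0.4, -0.8, -0.2]
width: 0.123
```

Call:
jog_arm --rot '[[0,0,0],[0,0,0],[0,0,0]]' --delta_pos '[[-0.02,0,0],[-0.02,0,0],[0,0,0]]' --jaw '[1,1,1]'

```text
t: 8.83
ee_pos: [522.3, 168.9, 301.3]
orientation: [-0.39, 1.569, -2.512]
wrist_force: [1.0, -0.4, 0.1]
width: 0.121
```

```bash
python3 st.py; python3 look.py pics/w13.png; python3 - <<'E'
from h import *
im=grab_frame("side"); cv2.imwrite("pics/s1.png",im)
t=grab_frame("top"); cv2.imwrite("pics/t1.png",t)
s=sense(); print("d dish", totool(np.array([429,-173,0])-s["ee_pos"]))
E
```

```text
t 8.83 p [522.3 168.9 301.3] yaw from -90: 58.4 tilt cmd [0.     0.001  0.0004] F world [ 1.  -0.4  0.1] F tool [-0.1  1.  -0.1] Tq [-0.07  0.02 -0.  ] w 0.121
8.8333 [522.30780542 168.91950747 301.27109422] [ 0.96600221 -0.42830901  0.14325649] 0.12099958798668563
rot cmd to straight [ 5.09941835e-01  1.07949819e-03 -1.30114817e-04]
d dish [297.32978877 102.95796023 336.73203017]
```

View pics/s1.png

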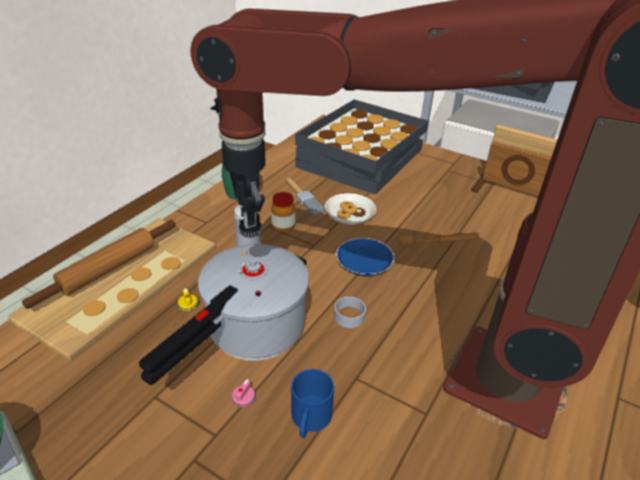

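View pics/w13.png

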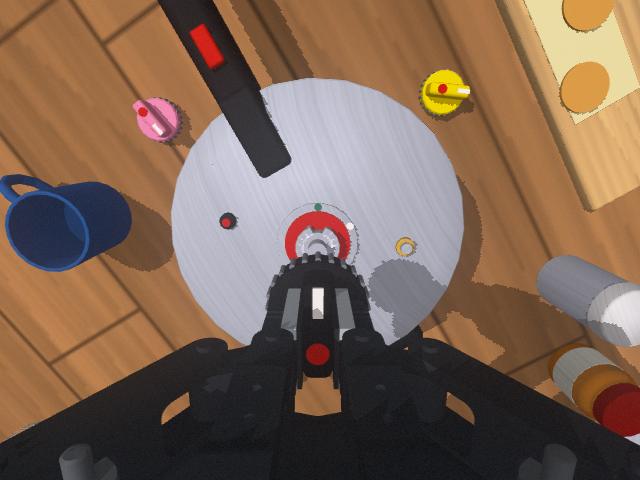

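The cap is off and held, the lid shows only the red seal and collar, and the others are unmoved. Move over the dish.

Call:
jog_arm --rot '[[0,0.001,0],[0,0,0],[0,0,0],[0,0,0],[0,0,0]]' --delta_pos '[[0,0.011,0.036],[0,0.011,0.036],[0,0.011,0.036],[0,0.011,0.036],[0,0.011,0.036]]' --jaw '[1,1,1,1,1]'

```text
t: 9.4
ee_pos: [468.8, -12.5, 286.9]
orientation: [-1.165, 1.55, 3.01]
wrist_force: [0.8, -0.7, -0.9]
width: 0.121
```

Call:
jog_arm --rot '[[0,0,0],[0,0,0],[0,0,0],[0,0,0],[0,0,0]]' --delta_pos '[[0,0.011,0.036],[0,0.011,0.036],[0,0.011,0.036],[0,0.01,0.03],[0,0,0]]' --jaw '[1,1,1,1,1]'

```text
t: 9.82
ee_pos: [426.5, -162.6, 278.5]
orientation: [-1.19, 1.538, 2.981]
wrist_force: [0.2, -0.2, -1.2]
width: 0.12
```

```bash
python3 st.py; python3 look.py pics/w14.png; python3 - <<'E'
from h import *
s=sense(); print("d dish", totool(np.array([429,-173,0])-s["ee_pos"]))
im=cv2.imread("pics/w14.png"); hsv=cv2.cvtColor(im,cv2.COLOR_BGR2HSV); m=cv2.inRange(hsv,(95,120,50),(125,255,255))
c=max(cv2.findContours(m,0,2)[0],key=cv2.contourArea); e=cv2.minEnclosingCircle(c); print(e,ray("wrist",*e[0],18,s))
E
```

```text
t 9.82 p [ 426.5 -162.6  278.5] yaw from -90: 59.0 tilt cmd [0.     0.0061 0.0152] F world [ 0.2 -0.2 -1.2] F tool [1.2 0.3 0.1] Tq [-0.    0.07  0.02] w 0.120
9.8167 [ 426.49910184 -162.56506372  278.50368129] [ 0.2330153  -0.21636004 -1.21428869] 0.12028777383519179
rot cmd to straight [0.51450192 0.01336543 0.01070059]
d dish [277.82653547  17.19161837   6.63564368]
((330.53082275390625, 211.26202392578125), 69.2340316772461) [ 430.51865998 -168.16503229   18.        ]
```

View pics/w14.png

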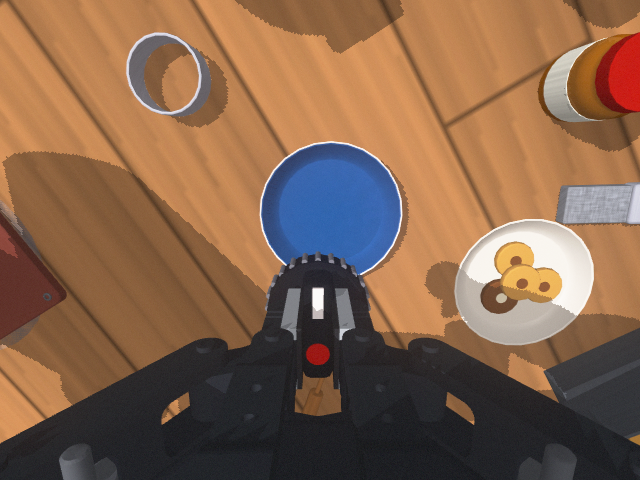

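Call:
jog_arm --rot '[[0,0.006,0.015],[0,0,0],[0,0,0],[0,0,0],[0,0,0]]' --delta_pos '[[0,0.007,0.005],[0.04,0,0],[0.04,0,0],[0.04,0,0],[0.03,0,0]]' --jaw '[1,1,1,1,1]'

```text
t: 10.28
ee_pos: [434.9, -167.0, 127.5]
orientation: [2.006, 1.558, -0.108]
wrist_force: [0.1, 0.9, -1.4]
width: 0.122
```

Call:
jog_arm --rot '[[0,0,0],[0,0,0],[0,0,0]]' --delta_pos '[[0.02,0,0],[0,0,0],[0,0,0]]' --jaw '[1,1,1]'

```text
t: 10.53
ee_pos: [428.7, -159.1, 96.4]
orientation: [-2.247, 1.56, 1.925]
wrist_force: [-0.6, -0.5, -0.3]
width: 0.119
```

```bash
python3 st.py; python3 look.py pics/w15.png; python3 - <<'E'
from h import *
s=sense()
im=cv2.imread("pics/w15.png"); hsv=cv2.cvtColor(im,cv2.COLOR_BGR2HSV); m=cv2.inRange(hsv,(95,120,50),(125,255,255))
c=max(cv2.findContours(m,0,2)[0],key=cv2.contourArea); e=cv2.minEnclosingCircle(c); p=ray("wrist",*e[0],18,s);print(e,p,"tool d",totool(p-s["ee_pos"],s))
E
```

```text
t 10.53 p [ 428.7 -159.1   96.4] yaw from -90: 59.0 tilt cmd [ 0.     -0.0033  0.0041] F world [-0.6 -0.5 -0.3] F tool [ 0.3 -0.2  0.8] Tq [-0.03 -0.04 -0.01] w 0.119
10.5333 [ 428.70940748 -159.11421944   96.35768592] [-0.57632957 -0.52936309 -0.29667698] 0.11924385761096103
rot cmd to straight [ 0.51521488 -0.00088469  0.00546235]
((328.1632995605469, 275.0), 124.741943359375) [ 431.06906099 -168.27594944   18.        ] tool d [78.32838972  7.7046976   7.17121054]
```

View pics/w15.png

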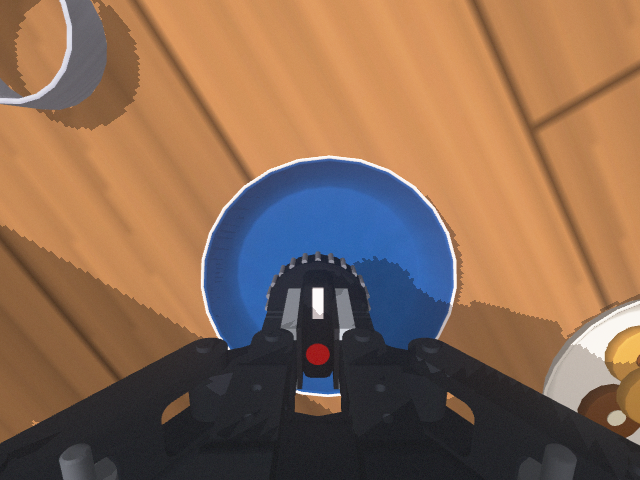

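Call:
jog_arm --rot '[[0,-0.003,0.004],[0,0,0],[0,0,0],[0,0,0],[0,0,0]]' --delta_pos '[[0.005,0.008,0.009],[0.015,0,0],[0.015,0,0],[0.006,0,0],[0,0,0]]' --jaw '[1,1,1,1,1]'

```text
t: 11.0
ee_pos: [438.5, -176.1, 62.0]
orientation: [1.508, 1.553, -0.6]
wrist_force: [-0.1, -0.2, -1.3]
width: 0.119
```

```bash
python3 st.py
```

```text
t 11.00 p [ 438.5 -176.1   62. ] yaw from -90: 59.2 tilt cmd [ 0.      0.0006 -0.009 ] F world [-0.1 -0.2 -1.3] F tool [1.3 0.  0.2] Tq [-0.02 -0.01 -0.07] w 0.119
```

Call:
jog_arm --rot '[[0,0,-0.007],[0,0,0],[0,0,0],[0,0,0],[0,0,0]]' --delta_pos '[[0,-0.006,-0.001],[0.005,0,0],[0.005,0,0],[0,0,0],[0,0,0]]' --jaw '[1,1,1,1,1]'

```text
t: 11.42
ee_pos: [436.7, -174.4, 55.5]
orientation: [1.423, 1.56, -0.685]
wrist_force: [-0.0, 1.1, -0.4]
width: 0.117
```

```bash
python3 st.py
```

```text
t 11.42 p [ 436.7 -174.4   55.5] yaw from -90: 59.2 tilt cmd [ 0.      0.0008 -0.0053] F world [-0.   1.1 -0.4] F tool [ 0.4 -0.6 -0.9] Tq [ 0.02 -0.01 -0.  ] w 0.117
```

Call:
jog_arm --rot '[[0,0.001,-0.005],[0,0,0],[0,0,0],[0,0,0],[0,0,0]]' --delta_pos '[[0,-0.005,0],[0.004,0,0],[0.004,0,0],[0.003,0,0],[0,0,0]]' --jaw '[1,1,1,1,1]'

```text
t: 11.83
ee_pos: [432.3, -171.7, 44.0]
orientation: [2.343, 1.57, 0.235]
wrist_force: [-0.6, -0.1, -1.3]
width: 0.125
```

```bash
python3 st.py
```

```text
t 11.83 p [ 432.3 -171.7   44. ] yaw from -90: 59.2 tilt cmd [ 0.     -0.0003 -0.0003] F world [-0.6 -0.1 -1.3] F tool [ 1.3 -0.4  0.4] Tq [0.02 0.   0.  ] w 0.125
```

Upright and centred. Lower until contact, expected near z = 37.

Call:
jog_arm --rot '[[0,0,0],[0,0,0],[0,0,0]]' --delta_pos '[[0.003,0,0],[0.002,0,0],[0,0,0]]' --jaw '[1,1,1]'

```text
t: 12.08
ee_pos: [432.0, -171.5, 38.0]
orientation: [-2.887, 1.57, 1.288]
wrist_force: [0.5, -0.1, -0.6]
width: 0.12
```

Call:
jog_arm --rot '[[0,0,0],[0,0,0]]' --delta_pos '[[0.001,0,0],[0,0,0]]' --jaw '[1,1]'

```text
t: 12.25
ee_pos: [432.4, -171.7, 37.6]
orientation: [-3.015, 1.57, 1.16]
wrist_force: [0.0, 0.3, -1.4]
width: 0.124
```

Call:
jog_arm --rot '[[0,0,0]]' --delta_pos '[[0.001,0,0]]' --jaw '[1]'

```text
t: 12.33
ee_pos: [432.7, -171.8, 37.4]
orientation: [-3.099, 1.57, 1.076]
wrist_force: [-5.9, 3.7, 16.3]
width: 0.117
```

```bash
python3 st.py
```

```text
t 12.33 p [ 432.7 -171.8   37.4] yaw from -90: 59.2 tilt cmd [ 0.     -0.0003  0.    ] F world [-5.9  3.7 16.3] F tool [-16.3  -7.   -0.2] Tq [ 0.02  0.   -1.2 ] w 0.117
```

Contact at z 37.4. Relax, then open gently.

Call:
jog_arm --rot '[[0,0,0],[0,0,0]]' --delta_pos '[[0,0,0],[0,0,0]]' --jaw '[1,1]' --newtons 20

```text
t: 12.5
ee_pos: [433.1, -172.0, 37.8]
orientation: [2.18, 1.57, 0.071]
wrist_force: [0.0, 0.5, -0.5]
width: 0.125
```

Call:
jog_arm --rot '[[0,0,0],[0,0,0],[0,0,0],[0,0,0],[0,0,0]]' --delta_pos '[[0,0,0],[0,0,0],[0,0,0],[0,0,0],[0,0,0]]' --jaw '[0.84,0.8,0.75,0.7,0.65]'

```text
t: 12.92
ee_pos: [433.4, -172.2, 37.7]
orientation: [1.919, 1.569, -0.19]
wrist_force: [0.2, -0.5, -0.0]
width: 0.348
```

```bash
python3 st.py; python3 look.py pics/w16.png
```

```text
t 12.92 p [ 433.4 -172.2   37.7] yaw from -90: 59.2 tilt cmd [ 0.     -0.0003 -0.0009] F world [ 0.2 -0.5 -0. ] F tool [0.  0.4 0.3] Tq [-0.09  0.03 -0.01] w 0.348
12.9167 [ 433.35242581 -172.18070667   37.74553702] [ 0.23184472 -0.48661174 -0.02689003] 0.34847634165950103
rot cmd to straight [ 0.51674331 -0.00073536 -0.00062734]
```

View pics/w16.png

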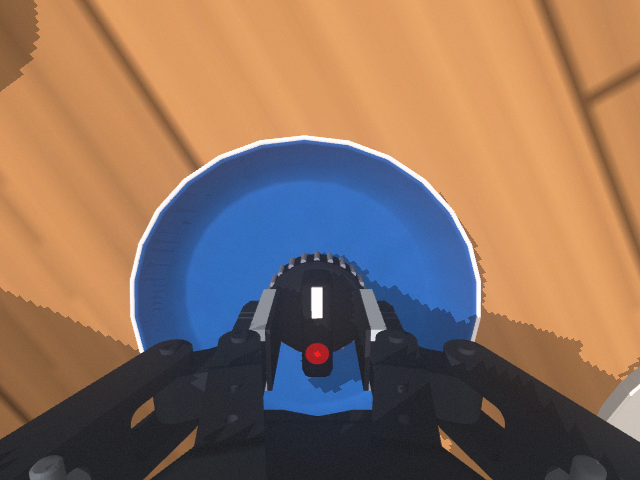

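The cap stands upright on the dish floor, with the pads clear of the bar. Withdraw straight up.

Call:
jog_arm --rot '[[0,0,0],[0,0,0],[0,0,0],[0,0,0],[0,0,0]]' --delta_pos '[[-0.005,0,0],[-0.01,0,0],[-0.02,0,0],[-0.03,0,0],[-0.03,0,0]]' --jaw '[0.6,0.6,0.6,0.6,0.6]'

```text
t: 13.38
ee_pos: [428.0, -169.1, 131.0]
orientation: [-1.629, 1.557, 2.546]
wrist_force: [0.0, -0.5, -0.4]
width: 0.399
```

Call:
jog_arm --rot '[[0,0,0],[0,0,0],[0,0,0],[0,0,0]]' --delta_pos '[[-0.035,0,0],[-0.035,0,0],[-0.02,0,0],[0,0,0]]' --jaw '[0.6,0.6,0.6,0.6]'

```text
t: 13.72
ee_pos: [430.7, -170.7, 235.4]
orientation: [-1.956, 1.569, 2.219]
wrist_force: [1.7, 0.1, 0.5]
width: 0.399
```

```bash
python3 st.py; python3 look.py pics/w17.png; python3 - <<'E'
from h import *
a=grab_frame("side"); b=grab_frame("wrist")
c=cv2.resize(a[200:320,180:420],(640,320))
cv2.imwrite("pics/f1.png",np.vstack([cv2.resize(b,(373,280)).copy() if 0 else cv2.copyMakeBorder(cv2.resize(b,(373,280)),0,0,0,267,0),c]))
E
```

```text
t 13.72 p [ 430.7 -170.7  235.4] yaw from -90: 59.2 tilt cmd [ 0.     -0.0003  0.0008] F world [1.7 0.1 0.5] F tool [-0.5  1.4 -1. ] Tq [-0.    0.01  0.02] w 0.399
13.7167 [ 430.72389416 -170.73079766  235.44068889] [1.66344959 0.14311803 0.53307452] 0.3988516099434504
rot cmd to straight [5.16742427e-01 1.19776062e-04 9.03011749e-04]
```

View pics/f1.png

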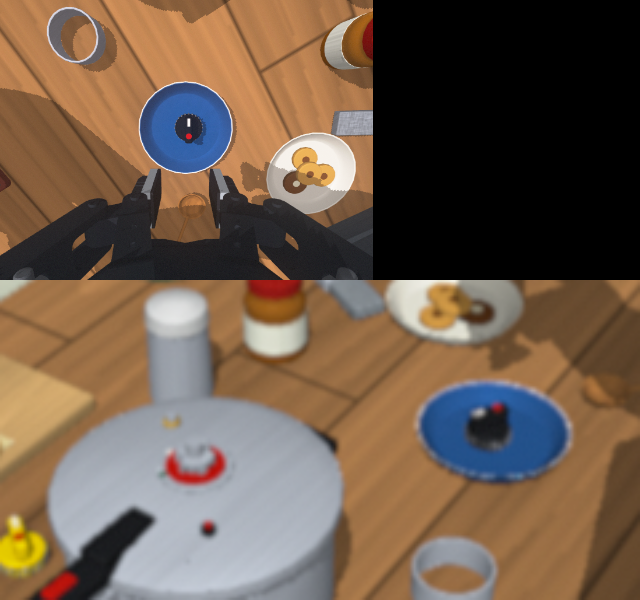

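The cap stands upright in the middle of the blue dish, the gripper is well clear, and the other things haven't moved. Handing in.

```bash
python3 -c "
from rig import *
print(job_done())"
```

```text
the job is handed in; nothing more can be done
None
```

The black valve cap is off the cooker and standing upright on the floor of the blue dish. I handed the job in at about 14 s; `job_done()` gives no verdict.

- **Press:** I gripped the bar and pushed the cap down about 5 mm. The push ran from 14 to 19 N while the cap turned. It peaked at 19.7 N, just over the 16–19 N band, when the turn ended.
- **Seal:** By my estimate the seal took about 6–7 N beyond the spring, under its 8 N limit. I did not measure that directly. Side force stayed below about 10 N.
- **Turn and lift:** The cap turned about 60° anticlockwise to the green dot, and the wrist camera showed its mark in line with the dot. When I let up, it rose freely and lifted off with only its own weight showing on the wrist.
- **Set down:** I lowered it into the dish while still holding it. Contact peaked at about 16 N, then I relaxed, opened the gripper and moved straight up.

The last wrist and side pictures show the cap upright near the middle of the dish and the red seal in place on the collar. The other objects visible look undisturbed, and the gripper was about 200 mm above the dish. I did not take a final top view or check each bystander's position by number.

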